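Feed the vial carrier along the fence with the push stick

ROBOT

A 6-joint arm with a two-finger parallel gripper is mounted at the origin on the work surface. World frame = base frame: x ahead of the robot, y to its left, z up, the work surface at z = 0. Lengths are in mm, angles in rad, forces in N, time in s.
With the tool pointing down it reaches from about 350 to 775 mm from the base axis. Payload 7.3 kg.
Tool frame: the origin (TCP) lies at the centre of the arm's flange, where the gripper is bolted on; the fingertips stand 178 mm ahead of it and the grasp point (between the pads) lies 159 mm ahead of it; z points along the fingers, y is the direction in which the jaws open and shut (so a half turn about z gives the same grasp; the last joint's range is limited). The gripper opens to 92 mm and grips with 3 to 60 N. Pads are 19 mm wide; open, the fingers measure 130 mm over their backs; the gripper's body (75 mm by 190 mm) begins 47 mm behind the grasp point.
Start: joints at [1.023, 0.342, 1.524, -0, 1.275, -0.146], TCP at [205.294, 483.2, 404.741] pointing down, gripper open.
Joint ranges: [-2.53, 2.53], [-0.77, 2.02], [0.04, 2.7], [-1, 4.14], [0.28, 2.66], [-3.11, 3.11]. Speed limits (rad/s): [2.57, 2.57, 3.14, 3.14, 3.14, 3.14].

INTERFACE

Orientations are given as [roll, pitch, yaw] about the fixed x, y, z axes, in that order (R = Rz(yaw) Ry(pitch) Rx(roll)).
In Python, from plant import get_obs, capture, close_job gives the robot as it stands. The module is installed in compiled form; this text tells all that it offers.
- The arm moves only by the shell command python3 -m pendant 'ROWS'. ROWS is JSON, a list of rows, each a list of 3 entries, a list of its own where there are three numbers: the shift along the tool's x, y, z in m, then the turn, a rotation vector about the tool's x, y, z in rad, then the finger opening in m, from 0 to 0.0918. In form: [[[tx, ty, tz], [wx, wy, wz], fingers], ...]. A call has 1 to 10 rows; each row is the pose to reach, as a shift and turn from the pose commanded when the call began, along the tool's axes at that moment; what a row does not reach only later rows make up. A row lasts 1/12 s, in which the tool goes at most 41.7 mm and 7.16 degrees, less where a joint would pass 70% of its speed; a pose out of reach is approached as far as the arm can. A call with a gripper value outside its range is refused whole. The fingers move at their own pace and stop on an object; the grip force is fixed at half the most. Time passes only in rows, so rows that repeat a pose let the fingers close. It gives the time, the measured TCP pose, the force and the opening at its end, in the units of the state.
- get_obs(): the state, without advancing time (a new reading comes with each control period).
- capture(name): name is "scene" or "top" or "wrist"; returns a dict with "color" (384x512x3 uint8, red, green, blue), "mtx" (3x3 intrinsics, pixels), "rvec" (rotation vector, rad) and "tvec" (3), from world to camera coordinates, as OpenCV has them. Camera axes: x right, y down, z forward; pixel columns grow to the right and rows downward; lengths in mm; the calibration is good to about 2 mm. A picture is of the moment at which its call begins. There is no depth.
- close_job(): hands the job in, once; it reports no verdict.
The state is a dict: "time": time; "joint_positions": joint angles; "dq": joint speeds; "tau": joint torques, N m; "tool_pos": TCP position; "tcp_rot": TCP orientation; "contact_force": force on the tool from outside, world axes, zero at the start; "moment": the same for the moment, N m; "grip_width": finger opening in mm.
Only numpy, scipy, OpenCV 4.12 (cv2) and the standard library are available. Lean on these libraries where they do the work, as an engineer would, in place of code of your own. Each camera call takes 0.05 s, during which the arm holds its last target. There are 200 camera calls.

TASK

Pick up the grey push stick and, with its nose only and never your fingers, press the vial carrier flat against the steel fence where it stands, then feed it along the fence towards the clear guard, keeping it lightly but steadily pressed against the fence all the way, until its front has pushed the gate plate fully home against its solid stop. Press gently: a few newtons on the fence (never 10) and never 25 N of push on the carrier. Finish by standing the push stick on its sole on the bare counter, clear of the metal base, and leave everything else on the counter where it is.

Things in the scene. Friction and masses are not known exactly. Their poses are not given: they have to be found in the camera images.
- stick_grip (a point): Push stick (loose, grey plastic, 120 g): flat sole 115 x 30 x 10 mm, an upright fin on it 80 long x 14 thick reaching 60 mm above the underside, and a round nose post in front on a 12 mm wide neck. This point is mid-fin, 42 mm above the underside: grip it here across the 14 mm. x runs along the stick to the nose, y across the fin, z up.
- stick_nose (a point): Centre of the push stick's upright nose post (16 mm diameter, 28 mm tall from the underside), 14 mm above the underside and 102 mm ahead of the grip point along the stick's x axis. It is smooth (friction 0.25) and a little soft; the sole ends 32 mm behind it. Touch the carrier slower than 20 mm/s: at 40 mm/s the knock alone can pass 25 N.
- stick: The same push stick: origin on its underside, 35 mm ahead of the grip point along x (x to the nose, z up).
- carrier_mid (a point): Vial carrier (loose, white plastic block, 250 to 480 g; six vials fixed in it reach 54 mm above its underside): centre of the block, 44 (x) x 90 (y) x 30 mm tall, 15 mm above its underside. x points to the fence, y is forward (feed direction). On its -x side, away from the fence, it carries an aluminium push bracket. It slides with friction about 0.3.
- carrier: Same carrier, origin at its underside. Push bracket: a pad plate along the -x side (y -45 to 45) and on it a shoulder 22 mm wide (y -25 to 45), both 27 mm tall. The pad's outer face is at x = -28 to -54 mm: its set-out is locked anew each time and not measured. Pad face and shoulder's rear face (y = -25 mm) form the inside corner where the nose presses to the fence (+x) and feeds (+y) at once.
- fence: Fixed steel fence, 30 mm tall, 20 mm thick in all, y -170 to +170. Origin on its guiding face at base-plate height (8 mm above the counter). x points into the fence (the face is the plane x = 0), y is the feed direction. The carrier is flat on it when carrier_mid is at x = -22 mm and the axes are parallel. It starts 12 to 21 mm off the fence, a little askew, at y -120 to -85 mm.
- station: Fixed aluminium base plate, x -80 to 70, y -170 to 170, 8 mm thick, under fence and carrier; origin on the counter, axes as the fence (whose origin is at x 45, y 0, z 8 mm). Over y 92 to 168, x -23 to 63 mm a clear guard plate stands 103 to 107 mm above the counter; the carrier's front passes under it.
- gate (a joint): Gate plate (44 wide, 24 tall, 6 mm thick aluminium) across the carrier's way at the end of the fence, on a grey stop block set anew each time: the plate first stands at y = 95 to 125 mm of the fence, not measured. 0 at the start, grows (m) as the carrier's front pushes it against 1.5 N of friction, solid at 0.012 (fully home), stays where left.
- gel: Bystander: clear bottle, 64 mm diameter, 150 mm tall; origin at its underside.
- wipes: Bystander: white wipes tub, 104 mm diameter, 170 mm tall; origin at its underside.
- tape: Bystander: roll of white tape lying flat, 60 mm diameter, 19 mm tall; origin at its underside.
- syringe: Bystander: capped syringe lying down, about 140 mm long, 30 mm wide, 21 mm tall; origin under its middle.
- vial: Bystander: small glass vial, 22 mm diameter, 45 mm tall; origin at its underside.
- dish: Bystander: open steel dish 100 x 160 x 30 mm tall; origin at its underside.
Things that resemble listed ones, but are neither listed nor needed, are in the scene too. Of the things shaped like the stick, the grey one is meant. There is more than one size of the carrier; the job needs the larger.

How it is judged:
By the outcome, as a careful person would: the job done as asked, in the order asked, and still so for the second after the job is handed in, with the robot touching nothing.
It also fails if it takes over 72 s, if anything falls off the work surface, if the arm or the gripper's body presses on something with over 40 N, if the wrist force passes 120 N, or if a joint passes its speed limit or range.

## Working session

There is one attempt and no reset: what is moved stays moved. The work goes in short steps, Python scripts to look and compute and a shell command to move; the robot and the scene stay as the last step left them, time stands still between calls to the robot, and variables do not carry over. Pictures are saved under pics/ and viewed, about 8 in all and at most 12, crops included, and the job is handed in when it is done.

```bash
mkdir -p pics; cat > h.py <<'E'
import numpy as np, cv2
from plant import get_obs, capture
def snap(cam,fn):
    c=capture(cam); np.savez('pics/'+fn+'.npz',**c); cv2.imwrite('pics/'+fn+'.png',c['color'][:,:,::-1]); return c
def load(fn): return dict(np.load('pics/'+fn+'.npz'))
def ray(c,uv,z):
    R,_=cv2.Rodrigues(c['rvec']); t=np.ravel(c['tvec'])
    uv=np.atleast_2d(np.array(uv,float)); d=np.c_[uv,np.ones(len(uv))]@np.linalg.inv(c['mtx']).T@R
    o=-R.T@t; s=(z-o[2])/d[:,2]; return o+d*s[:,None]
def proj(c,P): return cv2.projectPoints(np.atleast_2d(np.array(P,float)),c['rvec'],np.array(c['tvec'],float),c['mtx'],None)[0][:,0]
E
python3 - <<'E'
from h import *
a=snap('top','top0');b=snap('scene','scene0');snap('wrist','wrist0')
im=np.hstack([a['color'],b['color']])[:,:,::-1]
cv2.imwrite('pics/top0b.png',cv2.resize(a['color'][:,:,::-1],(800,600),interpolation=cv2.INTER_CUBIC))
cv2.imwrite('pics/scene0b.png',cv2.resize(b['color'][:,:,::-1],(800,600),interpolation=cv2.INTER_CUBIC))
for c in (a,b):
    print(np.round(ray(c,[[0,0],[511,0],[0,383],[511,383],[256,192]],0)[:,:2]))
print(get_obs())
E
```

```text
[[ 1406.  1063.]
 [ 1418. -1111.]
 [ -152.   956.]
 [ -146. -1012.]
 [  591.   -26.]]
[[ 1111. -2335.]
 [-1762.  -882.]
 [ 1310.   226.]
 [  313.   749.]
 [  521.   -56.]]
{'time': 0.15, 'joint_positions': array([ 1.02298560e+00,  3.42597867e-01,  1.52476841e+00, -1.48882462e-05,
        1.27541870e+00, -1.45995402e-01]), 'dq': array([-0.00087035, -0.00045381, -0.00437472,  0.00121833, -0.00069904,
        0.00185052]), 'tau': array([ 1.04060880e-03, -4.31472480e+01, -2.44352067e+01,  7.16653699e-02,
        5.37720986e-02, -1.03809134e-04]), 'tool_pos': array([205.25486624, 483.11792304, 404.19641074]), 'tcp_rot': array([-3.14041093e+00, -1.59370449e-04,  2.73978158e+00]), 'contact_force': array([ 0.46240603,  0.21137264, -0.01170602]), 'moment': array([-0.00961739,  0.05100559, -0.03117316]), 'grip_width': 91.73940914287488}
```

View pics/top0b.png

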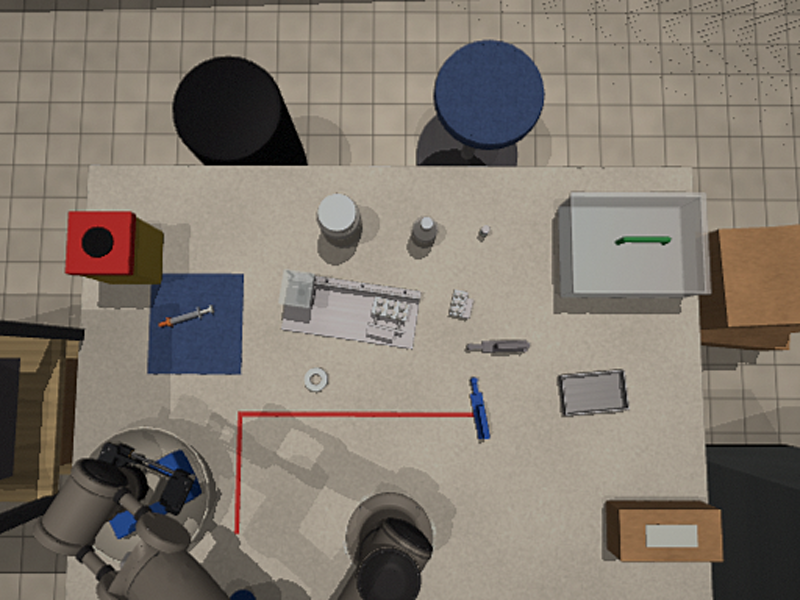

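View pics/scene0b.png

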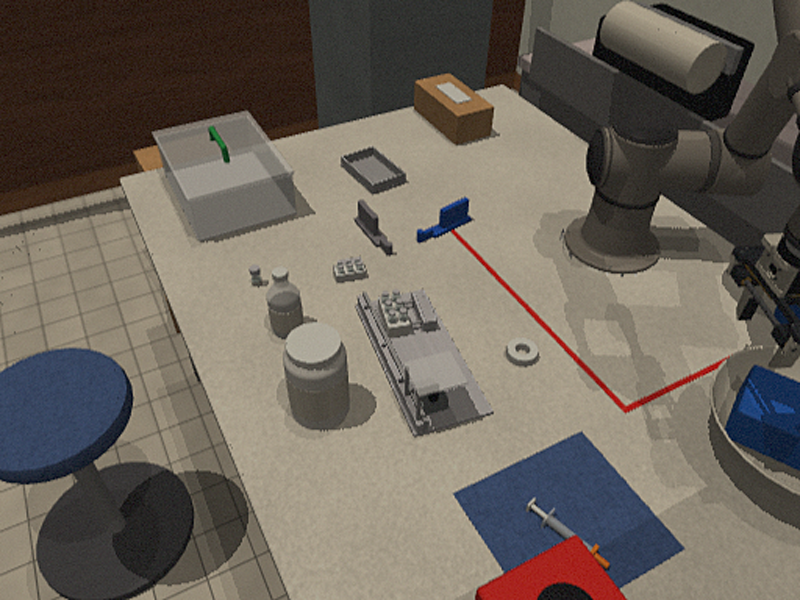

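Top view (800-scale): grey stick at (467–529, 347), nose at left (467,347), blue look-alike at (480,410). The large 6-vial carrier is on the base at (388,318) and a small one at (460,304). The fence is on the far side and the guard at left, (298,297). One enlarged crop to confirm.

```bash
python3 - <<'E'
from h import *
a=load('top0'); im=a['color'][165:235,170:350,::-1]
cv2.imwrite('pics/crop1.png',cv2.resize(im,None,fx=4.4,fy=4.4,interpolation=cv2.INTER_CUBIC))
E
```

```text
(no output)
```

View pics/crop1.png

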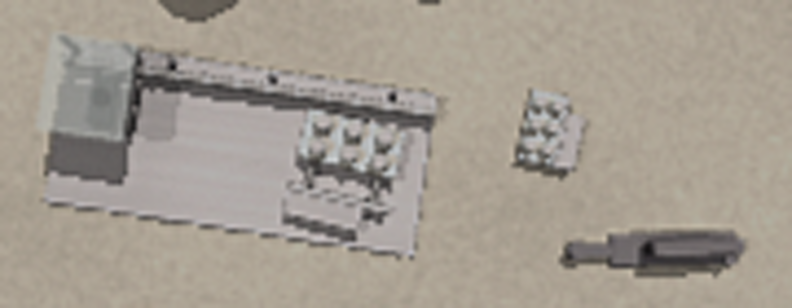

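The crop shows the grey stick with nose at (568,252) and fin (645–740,243). The large carrier is at (350,150) with its bracket at (325,205), and the near base corners are at (43,202) and (413,256).

```bash
python3 - <<'E'
from h import *
a=load('top0'); f=lambda p,z: ray(a,[[170+p[0]/4.4-.4,165+p[1]/4.4-.4]],z)[0]
n=f((568,252),28); r=f((740,243),60); fr=f((646,245),60); s0=f((612,250),10)
print('nose',n,'fin',r,fr,np.hypot(*(r-fr)[:2]),'solefront',s0,np.hypot(*(s0-n)[:2]))
d=(n-r)[:2]; print('stick yaw',np.arctan2(d[1],d[0]),np.hypot(*d),'expect 142')
A=f((43,202),8);B=f((413,256),8); d=(A-B)[:2]; yaw=np.arctan2(d[1],d[0])-np.pi/2
print('corners',A,B,np.hypot(*d),'yaw',yaw)
F=f((437,97),38); print('fence end (back or face)',F)
ex=np.array([np.cos(yaw),np.sin(yaw)]);ey=np.array([-ex[1],ex[0]])
st=(A+B)[:2]/2+80*ex; print('station',st)
o=st+45*ex
for nm,p,z in [('vial top',(318,122),54+8),('carr',(300,165),38),('carr',(400,175),38),('brk',(282,222),35),('brk',(355,235),35),('brk',(388,215),35),('gate',(135,115),32),('gate',(180,115),32),('F',(437,97),38)]:
    q=f(p,z)[:2]-o; print(nm,p,q@ex,q@ey)
g=get_obs(); print(g['tool_pos'],g['tcp_rot'])
E
```

```text
nose [ 470.28797063 -194.39746564   28.        ] fin [ 477.99394356 -340.87539341   60.        ] [ 475.89318175 -258.50999518   60.        ] 82.39218425451247 solefront [ 472.71634281 -236.66541161   10.        ] 42.33764575986884
stick yaw 1.623356297435268 146.68048726521425 expect 142
corners [514.08959786 279.84517042   8.        ] [466.57018951 -56.47095415   8.        ] 339.65663516843244 yaw -0.14036471760370017
fence end (back or face) [608.17101778 -76.74420826  38.        ]
station [569.54309661 100.49476777]
vial top (318, 122) -22.055777514651034 -68.71837504033101
carr (300, 165) -60.132809503347175 -57.59468159430355
carr (400, 175) -56.1121638055074 -147.19154028597063
brk (282, 222) -112.63124662257881 -49.09797500544848
brk (355, 235) -114.70366191385423 -115.16022852366977
brk (388, 215) -92.829704842806 -141.71770090513462
gate (135, 115) -36.51577166992461 96.02622734797566
gate (180, 115) -30.67964269563206 56.02044167640927
F (437, 97) 18.044503797550334 -170.09162665149907
[205.25486624 483.11792304 404.19641074] [-3.14041093e+00 -1.59370449e-04  2.73978158e+00]
```

```bash
R='[[-0.555,-0.612,0],[0,0,1.14],0.06]'; python3 -m pendant '[[[-0.555,-0.612,0],[0,0,1.14],0.06],[[-0.555,-0.612,0],[0,0,1.14],0.06],[[-0.555,-0.612,0],[0,0,1.14],0.06],[[-0.555,-0.612,0],[0,0,1.14],0.06],[[-0.555,-0.612,0],[0,0,1.14],0.06],[[-0.555,-0.612,0],[0,0,1.14],0.06],[[-0.555,-0.612,0],[0,0,1.14],0.06],[[-0.555,-0.612,0],[0,0,1.14],0.06],[[-0.555,-0.612,0],[0,0,1.14],0.06],[[-0.555,-0.612,0],[0,0,1.14],0.06]]'
```

```text
time: 0.98
tool_pos: [342.1, 87.8, 404.9]
tcp_rot: [3.141, -0.0, 1.593]
contact_force: [2.0, 0.5, -0.1]
grip_width: 60.2
```

```bash
python3 -m pendant '[[[-0.389,0.124,0.05],[0,0,0],0.06],[[-0.389,0.124,0.05],[0,0,0],0.06],[[-0.389,0.124,0.05],[0,0,0],0.06],[[-0.389,0.124,0.05],[0,0,0],0.06],[[-0.389,0.124,0.05],[0,0,0],0.06],[[-0.389,0.124,0.05],[0,0,0],0.06],[[-0.389,0.124,0.05],[0,0,0],0.06],[[-0.389,0.124,0.05],[0,0,0],0.06],[[-0.389,0.124,0.05],[0,0,0],0.06],[[-0.389,0.124,0.05],[0,0,0],0.06]]'
python3 -m pendant '[[[-0.025,0.005,0.04],[0,0,0],0.06],[[-0.025,0.005,0.04],[0,0,0],0.06],[[-0.025,0.005,0.04],[0,0,0],0.06]]'
python3 - <<'E'
from h import *
c=snap('wrist','w1'); cv2.imwrite('pics/w1b.png',cv2.resize(c['color'][:,:,::-1],(800,600))); print(get_obs()['tool_pos'],get_obs()['tcp_rot'],get_obs()['contact_force'])
E
```

```text
time: 1.82
tool_pos: [477.7, -298.2, 353.9]
tcp_rot: [-3.141, -0.0, 1.599]
contact_force: [0.5, 0.6, 0.7]
grip_width: 59.8
time: 2.07
tool_pos: [482.5, -321.2, 311.5]
tcp_rot: [-3.137, -0.004, 1.598]
contact_force: [-0.3, 1.0, -0.1]
grip_width: 60.1
[ 482.80472174 -320.32837645  313.45371629] [-3.13912584e+00 -2.73944018e-03  1.59895797e+00] [0.29316543 0.03362011 1.09851951]
```

View pics/w1b.png

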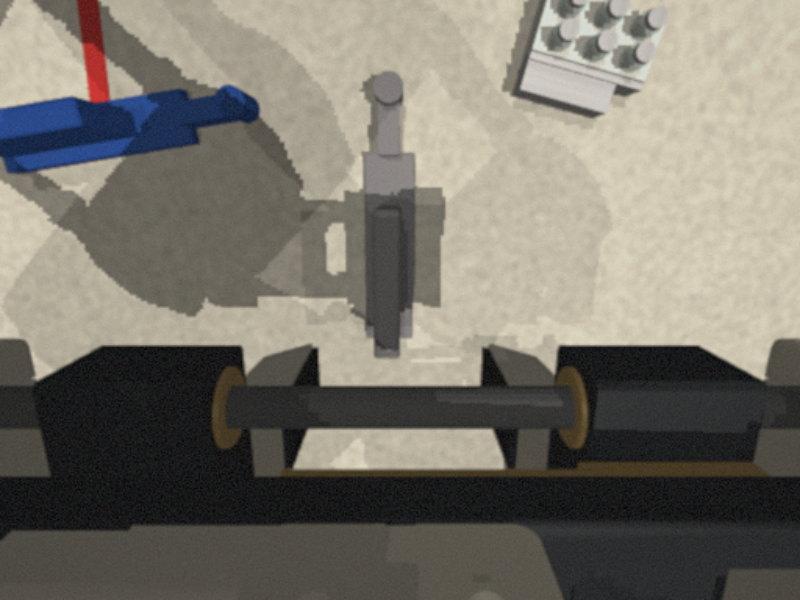

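The wrist view shows the grey stick almost parallel to the tool x axis: nose top (388,87), fin top from (388,208) to (387,350), sole front (389,154). The blue look-alike is off at left.

```bash
python3 - <<'E'
from h import *
c=load('w1'); f=lambda p,z: ray(c,[[(p[0]+.5)*.64-.5,(p[1]+.5)*.64-.5]],z)[0]
n=f((388,87),28);a=f((388,208),60);b=f((387,351),60);s=f((389,154),10)
for v in(n,a,b,s): print(v)
m=(a+b)/2; d=(n-m)[:2]; print('mid',m,'fin len',np.hypot(*(a-b)[:2]),'nose-grip',np.hypot(*d),'yaw',np.arctan2(d[1],d[0]),'sole-nose',np.hypot(*(s-n)[:2]))
T=n[:2]-102*d/np.hypot(*d); print('grip from nose',T)
o=get_obs(); y=o['tcp_rot'][2]; D=(T+m[:2])/2-o['tool_pos'][:2]; print('tool dx,dy',D@[np.cos(y),np.sin(y)],D@[np.sin(y),-np.cos(y)],o['tool_pos'],y)
E
```

```text
[ 471.32359103 -203.09054097   28.        ]
[ 473.59245985 -264.56582269   60.        ]
[ 474.66874024 -340.05654703   60.        ]
[ 472.07674528 -235.90306001   10.        ]
mid [ 474.13060004 -302.31118486   60.        ] fin len 75.49839627484064 nose-grip 99.26034190195844 yaw 1.5990793573786761 sole-nose 32.82116157956344
grip from nose [ 474.20807555 -305.04974727]
tool dx,dy 16.88446371470152 -8.16318938855534 [ 482.80472174 -320.32837645  313.45371629] 1.5989579680680241
```

```bash
python3 -m pendant '[[[0.016,-0.0082,0.03],[0,0,0],0.06],[[0.016,-0.0082,0.06],[0,0,0],0.06],[[0.016,-0.0082,0.085],[0,0,0],0.06],[[0.016,-0.0082,0.105],[0,0,0],0.06],[[0.016,-0.0082,0.113],[0,0,0],0.06],[[0.016,-0.0082,0.113],[0,0,0],0.05],[[0.016,-0.0082,0.113],[0,0,0],0.03],[[0.016,-0.0082,0.113],[0,0,0],0.02]]'
python3 -m pendant '[[[0,0,0],[0,0,0],0.005],[[0,0,0],[0,0,0],0.0],[[0,0,0],[0,0,0],0.0],[[0,0,0],[0,0,0],0.0],[[0,0,0],[0,0,0],0.0],[[0,0,0],[0,0,0],0.0]]'
```

```text
time: 2.78
tool_pos: [475.2, -304.7, 203.7]
tcp_rot: [3.139, 0.002, 1.6]
contact_force: [-0.0, 1.1, 0.5]
grip_width: 44.3
time: 3.28
tool_pos: [474.5, -304.7, 201.9]
tcp_rot: [3.141, 0.0, 1.6]
contact_force: [-1.3, 0.5, 2.8]
grip_width: 13.7
```

```bash
python3 -m pendant '[[[0,0,-0.02],[0,0,0],0.0],[[0,0,-0.055],[0,0,0],0.0],[[0,0,-0.09],[0,0,0.05],0.0],[[0.03,-0.01,-0.09],[0,0,0.15],0.0],[[0.065,-0.025,-0.09],[0,0,0.26],0.0],[[0.10,-0.037,-0.09],[0,0,0.37],0.0],[[0.135,-0.049,-0.09],[0,0,0.48],0.0],[[0.17,-0.06,-0.09],[0,0,0.59],0.0],[[0.205,-0.072,-0.09],[0,0,0.7],0.0],[[0.235,-0.082,-0.09],[0,0,0.8],0.0]]'
python3 -m pendant '[[[0.002,0.010,0],[0,0,0.03],0.0],[[0.004,-0.017,0],[0,0,0.067],0.0],[[0.004,-0.017,0],[0,0,0.067],0.0],[[0.004,-0.017,0],[0,0,0.067],0.0]]'
python3 - <<'E'
from h import *
c=snap('wrist','w2'); cv2.imwrite('pics/w2b.png',cv2.resize(c['color'][:,:,::-1],(800,600),interpolation=cv2.INTER_CUBIC)); print(get_obs())
E
```

```text
time: 4.12
tool_pos: [384.3, -70.3, 291.5]
tcp_rot: [-3.14, 0.0, 0.794]
contact_force: [0.0, -0.2, -1.6]
grip_width: 14.2
time: 4.45
tool_pos: [375.7, -56.8, 291.6]
tcp_rot: [-3.141, 0.0, 0.734]
contact_force: [0.7, 0.4, -1.1]
grip_width: 13.5
{'time': 4.5, 'joint_positions': array([-3.53245266e-01,  2.31980113e-01,  2.05258509e+00,  5.35967220e-05,
        8.56615911e-01,  4.83605768e-01]), 'dq': array([-0.01356877,  0.00988658, -0.02122176,  0.0007289 , -0.00240844,
       -0.00049438]), 'tau': array([  0.50283803, -31.496526  , -17.49388218,   0.1088881 ,
         0.12415174,   0.05332787]), 'tool_pos': array([376.33760773, -57.32584212, 291.7908225 ]), 'tcp_rot': array([ 3.14124715e+00, -2.27222988e-04,  7.33910234e-01]), 'contact_force': array([ 0.01800311,  0.32237017, -1.1712809 ]), 'moment': array([-0.1391687 ,  0.15423744,  0.02456614]), 'grip_width': 13.714850265745227}
```

View pics/w2b.png

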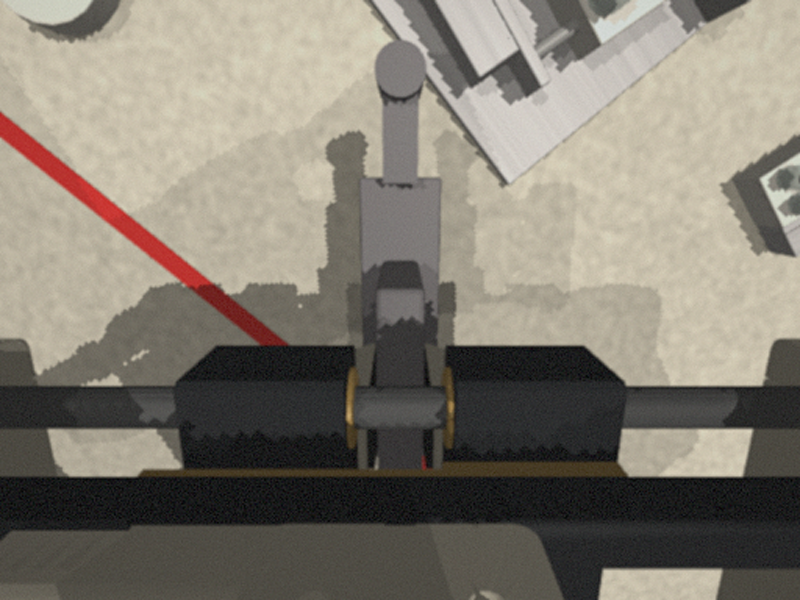

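The stick is held straight, nose top at (401,68). Base corner is at (510,184) and the shoulder's rear outer corner at about (483,78); I need an enlarged crop of the bracket.

```bash
python3 - <<'E'
from h import *
c=load('w2'); im=c['color'][0:125,230:400,::-1]
cv2.imwrite('pics/w2c.png',cv2.resize(im,None,fx=4.7,fy=4.7,interpolation=cv2.INTER_CUBIC))
n=ray(c,[[(401.5)*.64-.5,(68.5)*.64-.5]],90+28)[0]; print('nose',n)
E
```

```text
nose [451.07117753  11.40146206 118.        ]
```

View pics/w2c.png

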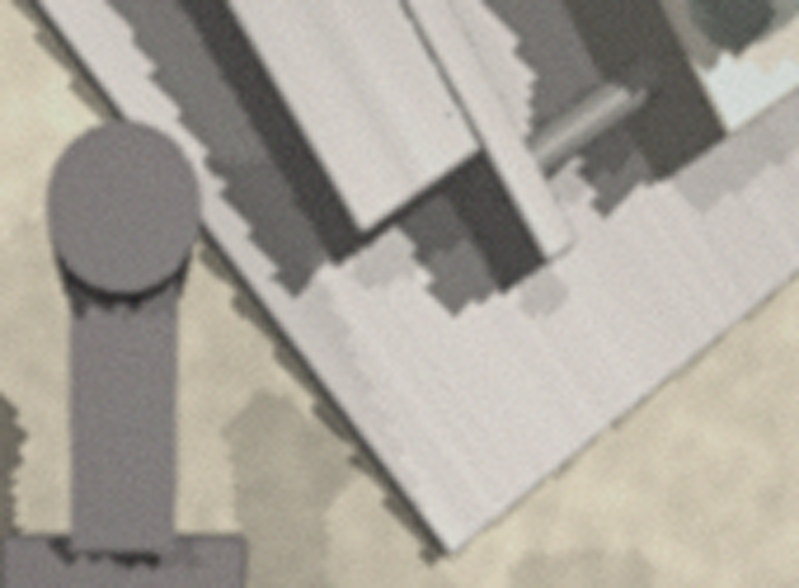

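```bash
cat >> h.py <<'E'
yaw=-0.1404; ex=np.array([np.cos(yaw),np.sin(yaw)]);ey=np.array([-ex[1],ex[0]])
O=np.array([569.54,100.49])+45*ex
def fen(p): q=np.asarray(p)[...,:2]-O; return np.round(np.stack([q@ex,q@ey],-1),1)
def nose(o=None):
    o=o or get_obs(); y=o['tcp_rot'][2]; return fen(o['tool_pos'][:2]+102*np.array([np.cos(y),np.sin(y)]))
E
python3 - <<'E'
from h import *
c=load('w2'); f=lambda p,z: fen(ray(c,[[230+(p[0]+.5)/4.7-.5,(p[1]+.5)/4.7-.5]],z)[0])
for nm,p,z in [('base corner exp -125,-170',(450,553),8),('base edge',(38,0),8),('base rear edge',(799,275),8),('sh out',(365,230),35),('sh edge fwd',(235,0),35),('sh in',(475,150),35),('pad out rear',(548,262),35),('pad edge',(405,0),35),('pad in rear',(572,245),35),('block',(730,128),38)]: print(nm,f(p,z))
print(nose())
E
```

```text
base corner exp -125,-170 [-125.6 -169.9]
base edge [-125.4  -52.4]
base rear edge [ -50. -171.]
sh out [-111.4 -117.6]
sh edge fwd [-107.2  -79.6]
sh in [ -91.4 -119.5]
pad out rear [ -92.  -139.8]
pad edge [-87.4 -96.1]
pad in rear [ -87.6 -140.3]
block [ -60.7 -142.1]
[-148.8 -105.1]
```

Base corner checks to within 1 mm. The carrier sits about 12 mm off the fence, skewed about −0.1 rad, with the pad set out about 53 mm. I'll lower the stick at standoff and read the force baseline.

```bash
python3 -m pendant '[[[0,0,0.03],[0,0,0],0.0],[[0,0,0.06],[0,0,0],0.0],[[0,0,0.073],[0,0,0],0.0],[[0,0,0.078],[0,0,0],0.0],[[0,0,0.078],[0,0,0],0.0],[[0,0,0.078],[0,0,0],0.0]]'
cat > s.py <<'E'
from h import *
o=get_obs();f=o['contact_force'];print('fx %.1f fy %.1f fz %.1f'%(f[:2]@ex,f[:2]@ey,f[2]),'nose',nose(o),'z %.1f'%o['tool_pos'][2],'yaw %.3f'%o['tcp_rot'][2],'t %.2f'%o['time'])
E
python3 s.py; for i in 1 2 3; do python3 -m pendant '[[[0,0,0],[0,0,0],0]]' >/dev/null; python3 s.py; done
```

```text
time: 5.0
tool_pos: [376.9, -57.9, 214.0]
tcp_rot: [3.141, -0.0, 0.732]
contact_force: [1.5, 0.2, -1.1]
grip_width: 14.2
fx 1.5 fy 0.4 fz -1.1 nose [-148.  -105.6] z 214.0 yaw 0.732 t 5.00
fx -0.2 fy -0.4 fz -2.1 nose [-148.  -105.5] z 214.5 yaw 0.733 t 5.08
fx 0.6 fy 0.2 fz -1.6 nose [-148.2 -105.4] z 214.6 yaw 0.733 t 5.17
fx 0.6 fy 1.0 fz -1.3 nose [-148.4 -105.3] z 214.5 yaw 0.733 t 5.25
```

```bash
python3 -m pendant '[[[0.0051,0.0061,0],[0,0,0],0],[[0.0103,0.0123,0],[0,0,0],0],[[0.0129,0.0153,0],[0,0,0],0],[[0.0129,0.0153,0],[0,0,0],0]]' >/dev/null; python3 s.py
python3 -m pendant '[[[0.0006,0.0008,0],[0,0,0],0],[[0.0013,0.0015,0],[0,0,0],0],[[0.0019,0.0023,0],[0,0,0],0],[[0.0026,0.0031,0],[0,0,0],0],[[0.0032,0.0038,0],[0,0,0],0]]' >/dev/null; python3 s.py
python3 -m pendant '[[[0.0006,0.0008,0],[0,0,0],0],[[0.0013,0.0015,0],[0,0,0],0],[[0.0019,0.0023,0],[0,0,0],0],[[0.0026,0.0031,0],[0,0,0],0],[[0.0032,0.0038,0],[0,0,0],0]]' >/dev/null; python3 s.py
python3 -m pendant '[[[0.0006,0.0008,0],[0,0,0],0],[[0.0013,0.0015,0],[0,0,0],0],[[0.0019,0.0023,0],[0,0,0],0],[[0.0026,0.0031,0],[0,0,0],0],[[0.0032,0.0038,0],[0,0,0],0]]' >/dev/null; python3 s.py
```

```text
fx 0.9 fy -0.3 fz -1.3 nose [-127.3 -105.3] z 213.9 yaw 0.733 t 5.58
fx 0.3 fy -0.2 fz -0.4 nose [-123.7 -105.2] z 213.7 yaw 0.733 t 6.00
fx -1.3 fy -0.4 fz -1.6 nose [-118.7 -105.1] z 213.7 yaw 0.733 t 6.42
fx -1.3 fy 0.5 fz -1.5 nose [-113.7 -105.1] z 213.7 yaw 0.733 t 6.83
```

```bash
python3 -m pendant '[[[0.0006,0.0008,0],[0,0,0],0],[[0.0013,0.0015,0],[0,0,0],0],[[0.0019,0.0023,0],[0,0,0],0]]' >/dev/null; python3 s.py
for i in 1 2; do python3 -m pendant '[[[0.0006,0.0008,0],[0,0,0],0],[[0.0013,0.0015,0],[0,0,0],0]]' >/dev/null; python3 s.py; done
```

```text
fx -0.9 fy 0.2 fz -1.9 nose [-110.7 -105.1] z 213.7 yaw 0.733 t 7.08
fx -2.0 fy -0.1 fz -0.6 nose [-109.  -105.1] z 213.6 yaw 0.733 t 7.25
fx -2.1 fy -0.9 fz -1.5 nose [-106.9 -105.1] z 213.6 yaw 0.733 t 7.42
```

```bash
python3 -m pendant '[[[0.0003,0.0004,0],[0,0,0],0],[[0.0006,0.0008,0],[0,0,0],0]]' >/dev/null; python3 s.py
```

```text
fx -2.4 fy -1.2 fz -0.0 nose [-105.9 -105.2] z 213.7 yaw 0.733 t 7.58
```

```bash
for i in 1 2 3; do python3 -m pendant '[[[0.0002,0.0002,0],[0,0,0],0],[[0.0003,0.0004,0],[0,0,0],0]]' >/dev/null; python3 s.py; done
```

```text
fx -3.7 fy -2.0 fz -1.7 nose [-105.4 -105.1] z 213.7 yaw 0.733 t 7.75
fx -3.7 fy -1.7 fz -1.1 nose [-105.1 -105.2] z 213.6 yaw 0.733 t 7.92
fx -5.4 fy -0.9 fz 0.6 nose [-104.9 -105.2] z 213.6 yaw 0.733 t 8.08
```

```bash
python3 -m pendant '[[[0,0,0],[0,0,0],0]]' >/dev/null; python3 s.py; python3 - <<'E'
from h import *
c=snap('wrist','w3'); im=c['color'][0:150,200:400,::-1]
cv2.imwrite('pics/w3c.png',cv2.resize(im,None,fx=4,fy=4,interpolation=cv2.INTER_CUBIC))
E
```

```text
fx -4.5 fy -1.8 fz 0.2 nose [-104.9 -105.2] z 213.5 yaw 0.733 t 8.17
```

View pics/w3c.png

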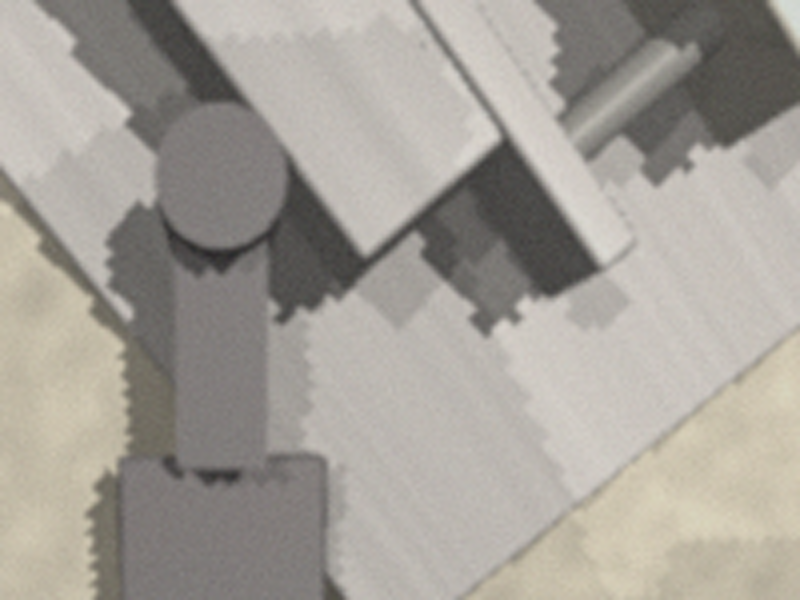

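The crop shows the shoulder's rear outer corner at (367,257), its inner corner at (500,137), and the pad's outer edge running (418,0)→(600,269).

```bash
python3 - <<'E'
from h import *
c=load('w3'); f=lambda p,z: fen(ray(c,[[200+(p[0]+.5)/4-.5,(p[1]+.5)/4-.5]],z)[0])
for nm,p,z in [('sh out',(367,257),35),('sh fwd',(180,0),35),('sh in',(500,137),35),('pad rear',(600,269),35),('pad fwd',(418,0),35),('nose top exp',(223,170),41),('base edge',(0,178),8)]: print(nm,f(p,z))
E
```

```text
sh out [ -97.2 -123. ]
sh fwd [-96.8 -86.4]
sh in [ -76.4 -122.8]
pad rear [ -75.7 -142.9]
pad fwd [ -75.1 -104.6]
nose top exp [-105.6 -104.9]
base edge [-126.3  -79.3]
```

```bash
python3 -m pendant '[[[-0.0040,-0.0050,0],[0,0,0],0],[[-0.0090,-0.0107,0],[0,0,0],0],[[-0.0170,-0.0040,0],[0,0,0],0],[[-0.0250,0.0027,0],[0,0,0],0],[[-0.0320,0.0086,0],[0,0,0],0],[[-0.0320,0.0086,0],[0,0,0],0]]' >/dev/null; python3 s.py
python3 -m pendant '[[[0.0050,0.0060,0],[0,0,0],0],[[0.0100,0.0120,0],[0,0,0],0],[[0.0150,0.0179,0],[0,0,0],0],[[0.0180,0.0215,0],[0,0,0],0],[[0.0180,0.0215,0],[0,0,0],0]]' >/dev/null; python3 s.py
```

```text
fx 0.6 fy 0.0 fz -1.0 nose [-118.  -136.5] z 214.0 yaw 0.731 t 8.72
fx 0.9 fy 0.1 fz -0.1 nose [ -88.9 -135. ] z 213.8 yaw 0.734 t 9.13
```

```bash
python3 -m pendant '[[[0.0006,0.0008,0],[0,0,0],0],[[0.0013,0.0015,0],[0,0,0],0],[[0.0019,0.0023,0],[0,0,0],0],[[0.0026,0.0031,0],[0,0,0],0],[[0.0032,0.0038,0],[0,0,0],0]]' >/dev/null; python3 s.py
for i in 1 2 3; do python3 -m pendant '[[[0.0002,0.0002,0],[0,0,0],0],[[0.0003,0.0004,0],[0,0,0],0]]' >/dev/null; python3 s.py; done
```

```text
fx 0.7 fy 0.4 fz -1.3 nose [ -85.3 -135.3] z 213.7 yaw 0.733 t 9.55
fx 0.7 fy 0.3 fz -1.9 nose [ -84.8 -135.3] z 213.7 yaw 0.733 t 9.72
fx -0.5 fy -0.4 fz -1.6 nose [ -84.3 -135.3] z 213.7 yaw 0.733 t 9.88
fx -0.8 fy -0.0 fz -0.8 nose [ -83.8 -135.3] z 213.7 yaw 0.733 t 10.05
```

```bash
for i in 1 2 3; do python3 -m pendant '[[[0.0002,0.0002,0],[0,0,0],0],[[0.0003,0.0004,0],[0,0,0],0]]' >/dev/null; python3 s.py; done
```

```text
fx -0.5 fy -0.1 fz -1.5 nose [ -83.5 -135.3] z 213.6 yaw 0.733 t 10.22
fx -2.8 fy 0.2 fz -0.8 nose [ -83.2 -135.3] z 213.5 yaw 0.733 t 10.38
fx -4.7 fy -1.5 fz -0.3 nose [ -82.9 -135.4] z 213.5 yaw 0.733 t 10.55
```

```bash
python3 -m pendant '[[[0.0008,-0.0006,0],[0,0,0],0],[[0.0015,-0.0013,0],[0,0,0],0],[[0.0023,-0.0019,0],[0,0,0],0],[[0.0031,-0.0026,0],[0,0,0],0],[[0.0038,-0.0032,0],[0,0,0],0],[[0.0046,-0.0038,0],[0,0,0],0]]' >/dev/null; python3 s.py; python3 -m pendant '[[[0,0,0],[0,0,0],0]]' >/dev/null; python3 s.py;
```

```text
fx -6.2 fy -3.1 fz -0.4 nose [ -82.9 -129.4] z 213.4 yaw 0.733 t 11.05
fx -5.1 fy -1.5 fz -2.2 nose [ -82.9 -129.3] z 213.4 yaw 0.733 t 11.13
```

```bash
python3 -m pendant '[[[0.0008,-0.0006,0],[0,0,0],0],[[0.0015,-0.0013,0],[0,0,0],0],[[0.0023,-0.0019,0],[0,0,0],0],[[0.0031,-0.0026,0],[0,0,0],0],[[0.0038,-0.0032,0],[0,0,0],0],[[0.0046,-0.0038,0],[0,0,0],0],[[0.0054,-0.0045,0],[0,0,0],0],[[0.0061,-0.0051,0],[0,0,0],0]]' >/dev/null; python3 s.py; python3 -m pendant '[[[0.0008,-0.0006,0],[0,0,0],0],[[0.0015,-0.0013,0],[0,0,0],0]]' >/dev/null; python3 s.py
```

```text
fx -5.6 fy -2.6 fz -1.1 nose [ -82.9 -121.4] z 213.4 yaw 0.733 t 11.80
fx -5.0 fy -2.3 fz -0.9 nose [ -82.9 -119.5] z 213.4 yaw 0.733 t 11.97
```

```bash
python3 -m pendant '[[[0.0009,-0.0008,0],[0,0,0],0],[[0.0018,-0.0015,0],[0,0,0],0],[[0.0028,-0.0023,0],[0,0,0],0],[[0.0037,-0.0031,0],[0,0,0],0],[[0.0046,-0.0039,0],[0,0,0],0],[[0.0055,-0.0046,0],[0,0,0],0],[[0.0064,-0.0054,0],[0,0,0],0],[[0.0073,-0.0062,0],[0,0,0],0]]' >/dev/null; python3 s.py; python3 -m pendant '[[[0.0009,-0.0008,0],[0,0,0],0],[[0.0018,-0.0015,0],[0,0,0],0]]' >/dev/null; python3 s.py; python3 -m pendant '[[[0.0009,-0.0008,0],[0,0,0],0],[[0.0018,-0.0015,0],[0,0,0],0]]' >/dev/null; python3 s.py
```

```text
fx -4.4 fy -2.3 fz -1.6 nose [ -82.9 -109.9] z 213.4 yaw 0.733 t 12.63
fx -5.4 fy -2.0 fz -1.0 nose [ -82.9 -107.5] z 213.4 yaw 0.733 t 12.80
fx -4.9 fy -2.4 fz -0.2 nose [ -82.9 -105.2] z 213.5 yaw 0.733 t 12.97
```

Steady at about 5 N. Continuing.

```bash
python3 -m pendant '[[[0.0009,-0.0008,0],[0,0,0],0],[[0.0018,-0.0015,0],[0,0,0],0],[[0.0028,-0.0023,0],[0,0,0],0],[[0.0037,-0.0031,0],[0,0,0],0],[[0.0046,-0.0039,0],[0,0,0],0],[[0.0055,-0.0046,0],[0,0,0],0],[[0.0064,-0.0054,0],[0,0,0],0],[[0.0073,-0.0062,0],[0,0,0],0]]' >/dev/null; python3 s.py; python3 -m pendant '[[[0.0009,-0.0008,0],[0,0,0],0],[[0.0018,-0.0015,0],[0,0,0],0]]' >/dev/null; python3 s.py; python3 -m pendant '[[[0.0009,-0.0008,0],[0,0,0],0],[[0.0018,-0.0015,0],[0,0,0],0],[[0.0028,-0.0023,0],[0,0,0],0],[[0.0037,-0.0031,0],[0,0,0],0]]' >/dev/null; python3 s.py;  python3 -m pendant '[[[0.0009,-0.0008,0],[0,0,0],0],[[0.0018,-0.0015,0],[0,0,0],0]]' >/dev/null; python3 s.py
```

```text
fx -3.7 fy -2.4 fz -1.0 nose [-82.9 -95.6] z 213.4 yaw 0.733 t 13.63
fx -4.9 fy -2.6 fz -0.9 nose [-82.9 -93.2] z 213.4 yaw 0.733 t 13.80
fx -4.5 fy -3.4 fz -2.1 nose [-82.9 -88.4] z 213.4 yaw 0.733 t 14.13
fx -5.2 fy -3.0 fz -1.6 nose [-82.9 -86. ] z 213.4 yaw 0.733 t 14.30
```

```bash
python3 -m pendant '[[[0.0009,-0.0008,0],[0,0,0],0],[[0.0019,-0.0015,0],[0,0,0],0],[[0.0028,-0.0022,0],[0,0,0],0],[[0.0038,-0.0030,0],[0,0,0],0],[[0.0047,-0.0037,0],[0,0,0],0],[[0.0056,-0.0045,0],[0,0,0],0],[[0.0065,-0.0052,0],[0,0,0],0],[[0.0074,-0.0060,0],[0,0,0],0]]' >/dev/null; python3 s.py; python3 -m pendant '[[[0.0009,-0.0008,0],[0,0,0],0],[[0.0018,-0.0015,0],[0,0,0],0]]' >/dev/null; python3 s.py; python3 -m pendant '[[[0.0009,-0.0008,0],[0,0,0],0],[[0.0018,-0.0015,0],[0,0,0],0],[[0.0028,-0.0023,0],[0,0,0],0],[[0.0037,-0.0031,0],[0,0,0],0]]' >/dev/null; python3 s.py;  python3 -m pendant '[[[0.0009,-0.0008,0],[0,0,0],0],[[0.0018,-0.0015,0],[0,0,0],0]]' >/dev/null; python3 s.py
```

```text
fx -5.8 fy -2.0 fz -1.4 nose [-82.8 -76.6] z 213.4 yaw 0.733 t 14.97
fx -5.4 fy -2.6 fz -1.8 nose [-82.8 -74.2] z 213.4 yaw 0.733 t 15.13
fx -4.8 fy -2.6 fz -1.0 nose [-82.8 -69.4] z 213.4 yaw 0.733 t 15.47
fx -5.0 fy -2.9 fz -1.3 nose [-82.8 -67. ] z 213.4 yaw 0.733 t 15.63
```

```bash
python3 -m pendant '[[[0.0009,-0.0008,0],[0,0,0],0],[[0.0018,-0.0015,0],[0,0,0],0],[[0.0028,-0.0023,0],[0,0,0],0],[[0.0037,-0.0031,0],[0,0,0],0],[[0.0046,-0.0039,0],[0,0,0],0],[[0.0055,-0.0046,0],[0,0,0],0],[[0.0064,-0.0054,0],[0,0,0],0],[[0.0073,-0.0062,0],[0,0,0],0]]' >/dev/null; python3 s.py; python3 -m pendant '[[[0.0009,-0.0008,0],[0,0,0],0],[[0.0018,-0.0015,0],[0,0,0],0]]' >/dev/null; python3 s.py; python3 -m pendant '[[[0.0009,-0.0008,0],[0,0,0],0],[[0.0018,-0.0015,0],[0,0,0],0],[[0.0028,-0.0023,0],[0,0,0],0],[[0.0037,-0.0031,0],[0,0,0],0]]' >/dev/null; python3 s.py
```

```text
fx -5.1 fy -2.1 fz -1.2 nose [-82.8 -57.4] z 213.4 yaw 0.733 t 16.30
fx -4.7 fy -2.7 fz -1.6 nose [-82.8 -55.1] z 213.4 yaw 0.733 t 16.47
fx -5.5 fy -2.4 fz -1.7 nose [-82.8 -50.3] z 213.4 yaw 0.733 t 16.80
```

```bash
for i in 1 2 3; do python3 -m pendant '[[[0.0009,-0.0008,0],[0,0,0],0],[[0.0018,-0.0015,0],[0,0,0],0],[[0.0028,-0.0023,0],[0,0,0],0],[[0.0037,-0.0031,0],[0,0,0],0],[[0.0046,-0.0039,0],[0,0,0],0],[[0.0055,-0.0046,0],[0,0,0],0],[[0.0064,-0.0054,0],[0,0,0],0],[[0.0073,-0.0062,0],[0,0,0],0]]' >/dev/null; python3 s.py; done
```

```text
fx -5.4 fy -1.8 fz -1.5 nose [-82.8 -40.7] z 213.5 yaw 0.733 t 17.47
fx -4.1 fy -2.0 fz -2.0 nose [-82.7 -31.1] z 213.5 yaw 0.733 t 18.13
fx -4.1 fy -1.4 fz -2.7 nose [-82.7 -21.5] z 213.5 yaw 0.733 t 18.80
```

```bash
python3 -m pendant '[[[0.0010,-0.0007,0],[0,0,0],0],[[0.0020,-0.0014,0],[0,0,0],0],[[0.0030,-0.0021,0],[0,0,0],0],[[0.0039,-0.0029,0],[0,0,0],0],[[0.0048,-0.0037,0],[0,0,0],0],[[0.0057,-0.0044,0],[0,0,0],0]]' >/dev/null; python3 s.py; python3 -m pendant '[[[0.0009,-0.0008,0],[0,0,0],0],[[0.0018,-0.0015,0],[0,0,0],0]]' >/dev/null; python3 s.py;  python3 -m pendant '[[[0.0009,-0.0008,0],[0,0,0],0],[[0.0018,-0.0015,0],[0,0,0],0],[[0.0028,-0.0023,0],[0,0,0],0],[[0.0037,-0.0031,0],[0,0,0],0]]' >/dev/null; python3 s.py;  python3 -m pendant '[[[0.0009,-0.0008,0],[0,0,0],0],[[0.0018,-0.0015,0],[0,0,0],0],[[0.0028,-0.0023,0],[0,0,0],0],[[0.0037,-0.0031,0],[0,0,0],0]]' >/dev/null; python3 s.py; 
```

```text
fx -5.8 fy -2.0 fz -2.3 nose [-82.6 -14.3] z 213.5 yaw 0.733 t 19.30
fx -4.3 fy -2.5 fz -1.7 nose [-82.6 -12. ] z 213.5 yaw 0.733 t 19.47
fx -5.3 fy -1.9 fz -1.9 nose [-82.6  -7.2] z 213.5 yaw 0.733 t 19.80
fx -5.4 fy -2.4 fz -2.0 nose [-82.6  -2.3] z 213.5 yaw 0.733 t 20.13
```

```bash
python3 -m pendant '[[[0.0010,-0.0007,0],[0,0,0],0],[[0.0020,-0.0014,0],[0,0,0],0],[[0.0030,-0.0021,0],[0,0,0],0],[[0.0039,-0.0029,0],[0,0,0],0],[[0.0048,-0.0037,0],[0,0,0],0],[[0.0057,-0.0044,0],[0,0,0],0]]' >/dev/null; python3 s.py; for i in 1 2 3 4; do python3 -m pendant '[[[0.0008,-0.0006,0],[0,0,0],0],[[0.0015,-0.0013,0],[0,0,0],0],[[0.0023,-0.0019,0],[0,0,0],0]]' >/dev/null; python3 s.py; done
```

```text
fx -6.4 fy -2.9 fz -2.0 nose [-82.4   4.9] z 213.5 yaw 0.733 t 20.63
fx -6.3 fy -3.5 fz -1.6 nose [-82.4   7.8] z 213.5 yaw 0.733 t 20.88
fx -5.6 fy -1.8 fz -0.8 nose [-82.4  10.8] z 213.5 yaw 0.733 t 21.13
fx -5.4 fy -2.5 fz -1.6 nose [-82.4  13.8] z 213.5 yaw 0.733 t 21.38
fx -6.3 fy -2.1 fz -1.2 nose [-82.4  16.8] z 213.5 yaw 0.733 t 21.63
```

```bash
for i in 1 2 3 4; do python3 -m pendant '[[[0.0008,-0.0006,0],[0,0,0],0],[[0.0015,-0.0013,0],[0,0,0],0],[[0.0023,-0.0019,0],[0,0,0],0]]' >/dev/null; python3 s.py; done
```

```text
fx -6.4 fy -5.4 fz -0.8 nose [-82.4  19.6] z 213.5 yaw 0.733 t 21.88
fx -7.5 fy -5.0 fz 0.2 nose [-82.4  22.5] z 213.5 yaw 0.733 t 22.13
fx -7.2 fy -3.7 fz -1.5 nose [-82.4  25.5] z 213.5 yaw 0.733 t 22.38
fx -5.8 fy -4.7 fz -0.7 nose [-82.4  28.5] z 213.5 yaw 0.733 t 22.63
```

```bash
for i in 1 2 3; do python3 -m pendant '[[[0.0003,-0.0003,0],[0,0,0],0],[[0.0006,-0.0005,0],[0,0,0],0]]' >/dev/null; python3 s.py; done
```

```text
fx -6.6 fy -5.1 fz -1.0 nose [-82.4  29.3] z 213.5 yaw 0.733 t 22.80
fx -6.4 fy -3.5 fz -0.5 nose [-82.4  30. ] z 213.5 yaw 0.733 t 22.97
fx -6.9 fy -6.3 fz 1.6 nose [-82.5  30.7] z 213.5 yaw 0.733 t 23.13
```

```bash
for i in 1 2; do python3 -m pendant '[[[0.0002,-0.0002,0],[0,0,0],0],[[0.0004,-0.0003,0],[0,0,0],0]]' >/dev/null; python3 s.py; done;
```

```text
fx -7.9 fy -9.2 fz 2.0 nose [-82.5  30.9] z 213.5 yaw 0.733 t 23.30
fx -8.1 fy -11.3 fz 3.1 nose [-82.6  31.2] z 213.5 yaw 0.733 t 23.47
```

```bash
python3 -m pendant '[[[-0.0008,0,0],[0,0,0],0],[[-0.0018,0,0],[0,0,0],0],[[-0.003,0,0],[0,0,0],0],[[-0.006,0,0],[0,0,0],0],[[-0.014,0,0],[0,0,0],0],[[-0.025,0,0],[0,0,0],0],[[-0.030,0,0],[0,0,0],0],[[-0.030,0,0],[0,0,0],0]]' >/dev/null; python3 s.py; python3 - <<'E'
from h import *
c=snap('wrist','w4'); cv2.imwrite('pics/w4b.png',cv2.resize(c['color'][:230,:,::-1],None,fx=1.56,fy=1.56,interpolation=cv2.INTER_CUBIC))
E
```

```text
fx 1.3 fy -0.4 fz -1.6 nose [-101.6    8. ] z 213.8 yaw 0.732 t 24.13
```

View pics/w4b.png

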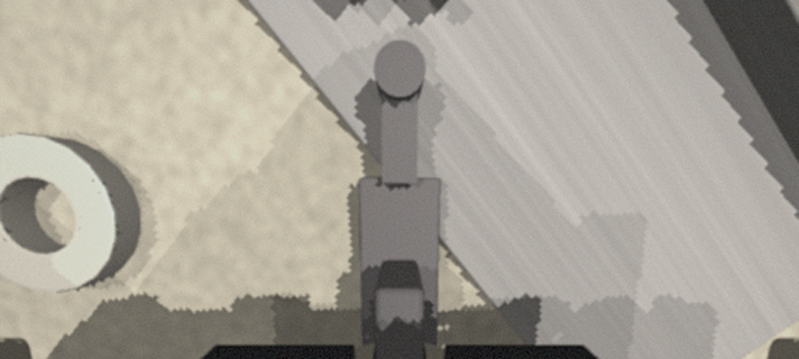

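The carrier is out of this view and the stick is still straight in the grip. I'll lift and carry it back to its own free spot.

```bash
python3 -m pendant '[[[0,0,-0.025],[0,0,0],0],[[0,0,-0.055],[0,0,0],0],[[0,0,-0.078],[0,0,0],0],[[-0.018,0.024,-0.078],[0,0,-0.074],0],[[-0.036,0.049,-0.078],[0,0,-0.148],0],[[-0.053,0.073,-0.078],[0,0,-0.222],0],[[-0.071,0.097,-0.078],[0,0,-0.296],0],[[-0.089,0.121,-0.078],[0,0,-0.37],0],[[-0.107,0.146,-0.078],[0,0,-0.444],0],[[-0.125,0.170,-0.078],[0,0,-0.516],0]]'
python3 - <<'E'
from h import *
a=snap('top','top1'); b=snap('scene','scene1')
t=cv2.resize(a['color'][165:235,170:290,::-1],(800,467),interpolation=cv2.INTER_CUBIC)
cv2.imwrite('pics/top1c.png',t); cv2.imwrite('pics/scene1c.png',cv2.resize(b['color'][180:285,220:325,::-1],(600,600),interpolation=cv2.INTER_CUBIC))
o=get_obs(); y=o['tcp_rot'][2]; D=np.array([474.3,-304.6])-o['tool_pos'][:2]; print(D@[np.cos(y),np.sin(y)],D@[np.sin(y),-np.cos(y)],'rot',y-1.60,o['tool_pos'][2])
E
```

```text
time: 25.02
tool_pos: [460.6, -162.7, 291.9]
tcp_rot: [3.14, -0.0, 1.252]
contact_force: [0.3, 0.1, -0.7]
grip_width: 13.8
-128.36946102158853 57.015901808536505 rot -0.3531566563203168 291.94419236180556
```

View pics/scene1c.png

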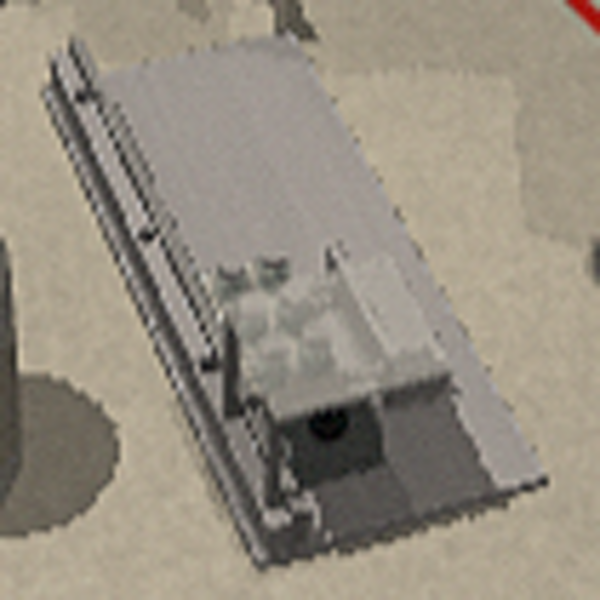

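The scene crop shows the carrier along the fence under the guard, with its front at the stop block (black knob at (328,425)). Now placing the stick.

```bash
python3 -m pendant '[[[-0.028,0.013,0],[0,0,-0.08],0],[[-0.056,0.025,0],[0,0,-0.16],0],[[-0.084,0.038,0],[0,0,-0.24],0],[[-0.110,0.049,0],[0,0,-0.31],0],[[-0.128,0.057,0],[0,0,-0.35],0],[[-0.128,0.057,0.02],[0,0,-0.35],0],[[-0.128,0.057,0.05],[0,0,-0.35],0],[[-0.128,0.057,0.07],[0,0,-0.35],0],[[-0.128,0.057,0.08],[0,0,-0.35],0],[[-0.128,0.057,0.083],[0,0,-0.35],0]]'
python3 -m pendant '[[[0,0,0],[0,0,0],0],[[0,0,0],[0,0,0],0]]'
```

```text
time: 25.95
tool_pos: [473.8, -299.6, 206.9]
tcp_rot: [-3.139, -0.003, 1.599]
contact_force: [-1.2, 0.1, -1.5]
grip_width: 13.8
time: 26.12
tool_pos: [474.5, -300.5, 209.7]
tcp_rot: [3.14, 0.001, 1.599]
contact_force: [0.4, 0.0, -1.1]
grip_width: 14.0
```

```bash
python3 -m pendant '[[[0,0,0.0015],[0,0,0],0],[[0,0,0.003],[0,0,0],0],[[0,0,0.0045],[0,0,0],0],[[0,0,0.0055],[0,0,0],0],[[0,0,0.0065],[0,0,0],0],[[0,0,0.0065],[0,0,0],0]]' >/dev/null; python3 s.py; for i in 1 2 3; do python3 -m pendant '[[[0,0,0.0005],[0,0,0],0],[[0,0,0.0005],[0,0,0],0]]' >/dev/null; python3 s.py; done
```

```text
fx 0.8 fy 0.7 fz -1.0 nose [-100.7 -309.8] z 202.0 yaw 1.599 t 26.62
fx -0.7 fy 0.5 fz 2.0 nose [-100.6 -309.9] z 201.9 yaw 1.599 t 26.78
fx -2.9 fy 1.3 fz 6.6 nose [-100.6 -309.8] z 201.9 yaw 1.599 t 26.95
fx -3.7 fy 1.9 fz 11.0 nose [-100.7 -309.8] z 201.9 yaw 1.599 t 27.12
```

```bash
python3 -m pendant '[[[0,0,-0.0008],[0,0,0],0],[[0,0,-0.0008],[0,0,0],0],[[0,0,-0.0008],[0,0,0],0.03],[[0,0,-0.0008],[0,0,0],0.05],[[0,0,-0.0008],[0,0,0],0.06],[[0,0,-0.0008],[0,0,0],0.06],[[0,0,-0.0008],[0,0,0],0.06]]'
python3 -m pendant '[[[0,0,-0.01],[0,0,0],0.06],[[0,0,-0.03],[0,0,0],0.06],[[0,0,-0.06],[0,0,0],0.06],[[0,0,-0.1],[0,0,0],0.06],[[0,0,-0.13],[0,0,0],0.06],[[-0.04,0,-0.15],[0,0,0],0.06],[[-0.08,0,-0.15],[0,0,0],0.06],[[-0.08,0,-0.15],[0,0,0],0.06]]'
python3 - <<'E'
from h import *
w=snap('wrist','w5'); a=snap('top','top2')
t0=load('top0')['color'][165:235,170:290,::-1]; t=a['color'][165:235,170:290,::-1]
w=cv2.resize(w['color'][:,:,::-1],(400,300)); big=cv2.resize(t,(514,300),interpolation=cv2.INTER_CUBIC)
full=cv2.resize(a['color'][110:290,60:420,::-1],(600,300))
cv2.imwrite('pics/fin.png',np.vstack([np.hstack([w[:, :286],big]),np.hstack([full,np.zeros((300,200,3),np.uint8)])]))
E
```

```text
time: 27.7
tool_pos: [474.0, -300.5, 201.3]
tcp_rot: [-3.141, -0.0, 1.599]
contact_force: [-0.7, -0.9, -0.2]
grip_width: 42.5
time: 28.37
tool_pos: [475.7, -385.9, 354.4]
tcp_rot: [3.138, 0.007, 1.596]
contact_force: [-1.6, 0.3, -0.6]
grip_width: 60.1
```

View pics/fin.png

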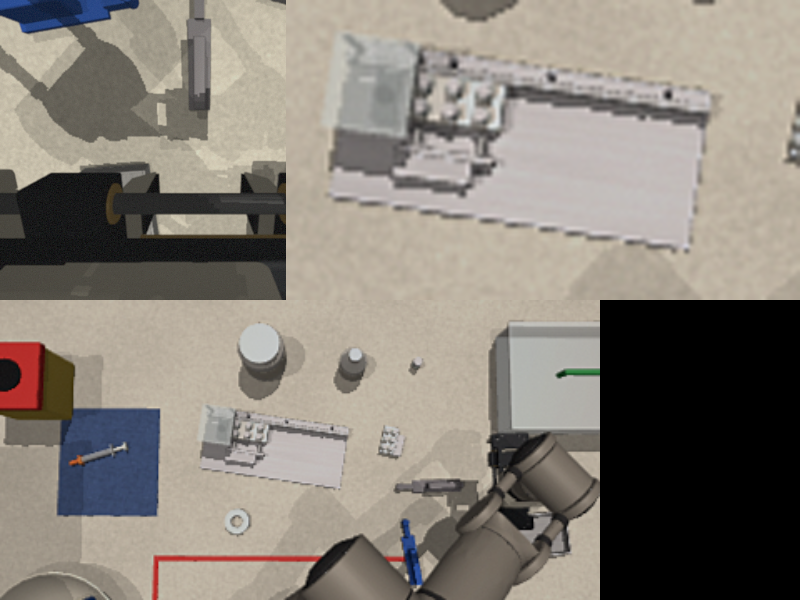

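The final view shows the stick upright at its old spot and the carrier parallel to the fence with its front under the guard. The bystanders in view are in place. Handing in.

```bash
python3 -c "
from plant import close_job,get_obs
print(get_obs()['time'],get_obs()['contact_force']);close_job()"
```

```text
28.4667 [ 0.19931264  0.08161211 -0.84016956]
the job is handed in; nothing more can be done
```

The job is done and handed in at 28.5 s of the 72 s limit; no verdict was reported.

- **Pressing to the fence:** I gripped the grey push stick and pressed the larger carrier flat with the nose on the bracket's shoulder, at about 5 N. The wrist picture then put it within about 0.015 rad of parallel, roughly the error of the measurement.
- **Feeding:** I moved the nose into the bracket's inside corner and fed at about 14 mm/s. Measured fence force was mostly 4 to 6.5 N, 6 to 7.5 N while moving the gate, and about 8 N at the final stop. The highest feed force I read was about 11 N.
- **Gate:** The feed force rose when the nose reached about 18 mm along the fence and went solid at about 30.5 mm. That 12 mm matches the gate's full travel. The pictures do not show the gate plate clearly through the guard, so "fully home" rests on that force and travel only.
- **Finish:** The stick stands on its sole at its original spot, clear of the metal base. In the last picture the carrier lies along the fence, and the bystanders I could see were in place; the arm partly hid the steel dish. The gripper was clear of everything.

Force readings came only at the end of each move and vary by about ±0.7 N, so brief peaks between readings would not show. No check failed.

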